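# Aim the swing-arm flashlight at the dog's steel bowl and switch it on

## Robot

A 6-joint arm with a two-finger parallel gripper is mounted at the origin on the work surface. World frame = base frame: x ahead of the robot, y to its left, z up, the work surface at z = 0. Lengths are in mm, angles in degrees, forces in N, time in s.
With the tool pointing down it reaches from about 350 to 850 mm from the base axis. Payload 8.1 kg.
Tool frame: the origin (TCP) lies on the centre line of the jaws, within the pads' length; the fingertips stand 19 mm ahead of it and the grasp point (between the pads) is the TCP (r.tip_reach is the z of the fingertips in the tool frame, in mm); z points along the fingers, y is the line along which they close (so a half turn about z gives the same grasp; the last joint's range is limited). The gripper opens to 85 mm and grips with 20 to 120 N. Pads are 22 mm wide; open, the fingers measure 114 mm over their backs; the gripper's body (76 mm by 85 mm) begins 54 mm behind the grasp point. The pads swing forward as they close: fully open they stand 13 mm farther back than shut.
Start: joints at [70.164, 7.471, 85.268, -0, 87.261, -4.893], TCP at [154.69, 579.721, 250.292] pointing down, gripper open.
Joint ranges: [-169.43, 169.43], [-51.17, 129.36], [1.28, 143.12], [-76.62, 256.62], [0, 156.53], [-152.29, 152.29]. Speed limits (degrees/s): [136.94, 136.94, 159.86, 180, 180, 180].

## Interface

Orientations are given as [roll, pitch, yaw] about the fixed x, y, z axes, in that order (R = Rz(yaw) Ry(pitch) Rx(roll)).
In Python, from bench import r gives the robot as it stands. The module is installed in compiled form; this text tells all that it offers.
- The arm moves only by the shell command python3 -m handwheel 'ROWS' [FORCE]. ROWS is JSON, a list of rows, each a list of 7 numbers: the shift along the tool's x, y, z in m, then the turn, a rotation vector about the tool's x, y, z in degrees, then the finger opening in m, from 0 to 0.0854. In form: [[tx, ty, tz, ax, ay, az, claw], ...]. A call has 1 to 8 rows; each row shifts and turns the commanded pose from where the row before left it, along the tool's axes as they then stand; what a row does not reach is not made up. A row lasts 1/12 s, in which the tool goes at most 41.7 mm and 7.16 degrees, less where a joint would pass 70% of its speed; a pose out of reach is approached as far as the arm can. A call with a gripper value outside its range is refused whole. The fingers move at their own pace and stop on an object; FORCE is the grip in N (left out, the last holds). Time passes only in rows, so rows that do not move let the fingers close. It gives the time, the measured TCP pose, the force, the opening and the grip force at its end, in the units of the state.
- r.sense(): the state, without advancing time (a new reading comes with each control period).
- r.snapshot(name): name is "side" or "top"; returns (picture, depth): 384x512x3 uint8, blue, green, red; 384x512 float32, mm along the optical axis (not along the pixel's ray), 0 where there is no reading.
- r.calibration(name): a dict with "vfov" (degrees; the focal length in pixels is half the picture's height over the tangent of half this angle, whatever the lens; pixels are square), "cx", "cy" (the principal point, pixels), "dist" ([k1, k2, p1, p2, k3] as OpenCV has them; the pictures are not rectified), "rvec" (rotation vector, rad) and "tvec" (3), from world to camera coordinates, as OpenCV has them. Camera axes: x right, y down, z forward; pixel columns grow to the right and rows downward; lengths in mm; the calibration is good to about 2 mm. A picture is of the moment at which its call begins. calibration takes no time and is no camera call.
- r.hand_in(): hands the job in; it is judged then, once.
The state is a dict: "time": time; "joint_pos": joint angles; "qd": joint speeds; "joint_efforts": joint torques, N m; "tool_pos": TCP position; "tcp_rot": TCP orientation; "ft_force": force on the tool from outside, world axes, zero at the start; "wrist_torque": the same for the moment, N m; "finger_gap": finger opening in mm; "grip_force": force on a finger pad.
Only numpy, scipy, OpenCV 4.12 (cv2) and the standard library are available. Lean on these libraries where they do the work, as an engineer would, in place of code of your own. Each camera call takes 0.05 s, during which the arm holds its last target. There are 200 camera calls.

## Task

The hallway is dark at the evening feed: swing and tilt the flashlight on its stiff-jointed arm so that it points straight at the middle of the stainless steel bowl (not the blue one), and only then flip its red toggle switch all the way forward, towards the lens. Leave both bowls, the dispenser and the orange launcher where they are; the flashlight must still point at the middle of the steel bowl when you let go.

Things in the scene. Friction and masses are not known exactly. Their poses are not given: they have to be found in the camera images.
- lamp: Fixed lamp stand: dark steel disc 110 mm across, 15 mm thick, with a 24 mm post. Origin under the disc's centre on the table; the swing axis is the vertical line through it. A level fork-shaped arm turns on the post top at mid-height 215 mm above the table: black hub 42 mm across, top at 231 mm; bar 16 mm wide; fork prongs; the flashlight sits between the prongs.
- swing (a joint): Angle of the fork arm about the post axis (rad), counter-clockwise from above, -1.3 to 1.3; at 0 it points along the lamp's -y. Prongs run from 60 to 140 mm from the post axis, 16 mm high, 6 mm thick, 52 mm over their outsides, 40 mm apart inside. Stiff (0.8 N m: 8 N at 100 mm) and stays where left; can be pushed on a prong's side.
- tilt (a joint): Tilt of the flashlight in the fork about a horizontal axle 130 mm from the post axis and 215 mm above the table (rad), -0.5 to 1.45: 0 = level, lens pointing outwards along the arm; positive = lens end down. Stiff (0.6 N m: about 7 N at 85 mm from the axle), stays where it is left.
- toggle (a joint): Red toggle paddle on the flashlight (rad): 0 = off, leaning 0.6 back to the tail; 1.2 = on, leaning 0.6 forward to the lens; over 0.9 counts as on. About 1.5 N, stays where left. 30 mm long, 14 wide, 6 thick; hinged across the barrel 42 mm behind the axle, 18 mm above the barrel's centre line (3 mm over its surface).
- pivot (a point): Centre of the flashlight's tilt axle, on the barrel's centre line; axes as for the lens.
- lens (a point): Centre of the front glass of the silver flashlight, 105 mm ahead of the axle. Axes: x along the barrel, forwards (the beam); y across to the left; z out of the barrel's toggle side. Flashlight 160 mm long: tail 55 mm behind the axle, barrel 30 mm across, head 44 mm across from 72 to 105 mm ahead of the axle.
- toggle_tip (a point): Outer end of the red toggle paddle.
- steel_bowl_in (a point): Middle of the inner floor of the stainless steel bowl: the point to aim at.
- steel_bowl: Loose stainless steel bowl, rim 140 mm across, 45 mm high; origin under its centre.
- blue_bowl: Loose blue ceramic bowl of the same size, rim 140 mm across, 45 mm high; origin under its centre. Not the target; it and the steel bowl may have changed places.
- dispenser: Loose navy plastic biscuit dispenser with a grey lid, 94 x 114 mm, 164 mm high, upright; origin under its centre.
- launcher: Orange hard plastic fetch launcher, about 410 mm long, a yellow ball in its claw, hanging loose on two pegs of the low pegboard (220 mm high, 460 mm long) on the robot's right; origin on its stick's centre line.
Not all that is in view belongs to the job. There is more than one size of the steel_bowl; the one meant has the size given above.

How it is judged:
By the outcome, as a careful person would: the job done as asked, in the order asked, and still so for the second after the job is handed in, with the robot touching nothing.
It also fails if it takes over 58 s, if anything falls off the work surface, if the arm or the gripper's body presses on something with over 40 N, if the wrist force passes 120 N, or if a joint passes its speed limit or range.

## Working session

There is one attempt and no reset: what is moved stays moved. The work goes in short steps, Python scripts to look and compute and a shell command to move; the robot and the scene stay as the last step left them, time stands still between calls to the robot, and variables do not carry over. Pictures are saved under pics/ and viewed, at most 10 in all, crops included, and the job is handed in when it is done.

```bash
mkdir -p pics; cat > h.py <<'E'
import numpy as np, cv2
from bench import r
def K(n):
    c=r.calibration(n); f=192/np.tan(np.radians(c["vfov"])/2)
    return np.array([[f,0,c["cx"]],[0,f,c["cy"]],[0,0,1]]),np.array(c["dist"],float),cv2.Rodrigues(np.array(c["rvec"],float))[0],np.array(c["tvec"],float)
def pts(n,px,dep):
    k,d,R,t=K(n); u=cv2.undistortPoints(np.array(px,float).reshape(-1,1,2),k,d).reshape(-1,2)
    return (np.c_[u,np.ones(len(u))]*np.array(dep,float).reshape(-1,1)-t)@R
def cloud(n,D):
    v,u=np.mgrid[:384,:512]; P=pts(n,np.c_[u.ravel(),v.ravel()],D.ravel()).reshape(384,512,3); P[D<=0]=np.nan; return P
def plane(n,px,z):
    k,d,R,t=K(n); u=cv2.undistortPoints(np.array(px,float).reshape(-1,1,2),k,d).reshape(-1,2)
    dr=np.c_[u,np.ones(len(u))]@R; o=-R.T@t; return o+dr*((z-o[2])/dr[:,2])[:,None]
E
python3 - <<'E'
from h import *
for n in("side","top"):
    I,D=r.snapshot(n); cv2.imwrite(f"pics/{n}0.png",I); np.savez(f"{n}0.npz",I=I,D=D)
    k,d,R,t=K(n); print(n,(-R.T@t).round(),R[2].round(2))
s=r.sense(); print(s)
E
```

```text
side [  373. -1068.   809.] [ 0.18  0.84 -0.51]
top [ 480.  -32. 1587.] [ 0.06 -0.01 -1.  ]
{'time': 0.1, 'joint_pos': array([ 7.01638968e+01,  7.51335347e+00,  8.53248187e+01, -4.08600215e-04,
        8.72622182e+01, -4.89332141e+00]), 'qd': array([ 0.10097932, -0.03601199, -0.09368823,  0.00927047,  0.0227626 ,
       -0.04448593]), 'joint_efforts': array([ 2.05461292e-03, -5.70942986e+01, -5.01946056e+01, -2.75325993e-05,
        7.91585364e-03,  4.10918778e-05]), 'tool_pos': array([154.53178486, 579.25939683, 249.30544271]), 'tcp_rot': array([-1.79899941e+02, -8.15676177e-03,  1.65057231e+02]), 'ft_force': array([-0.42914575, -0.12361473, -0.265554  ]), 'wrist_torque': array([-0.01526531,  0.00704729, -0.01245799]), 'grip_force': 0.0, 'finger_gap': 85.42558297216812}
```

View pics/side0.png

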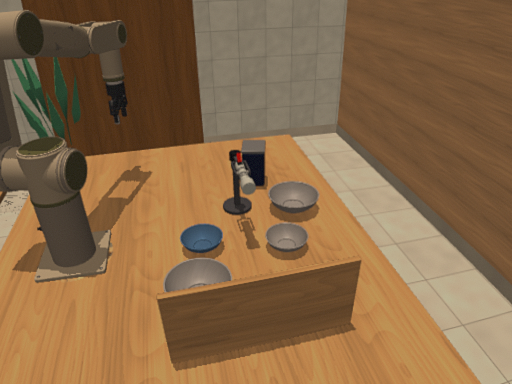

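View pics/top0.png

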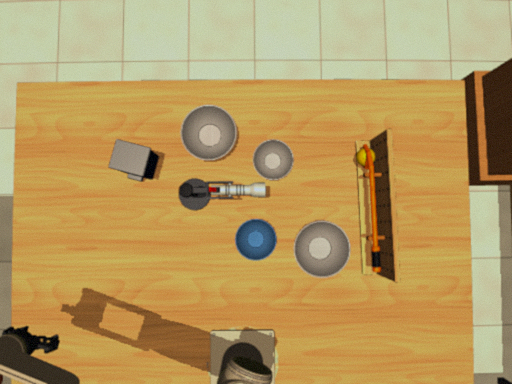

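The side view shows the lamp at about (237,180), with its head at (248,185), and grey bowls at (293,197), (287,238) and (198,280). In the top view the blue bowl at (256,239) is about 40 px across. The grey bowl at (273,159) is the same size, so it is the target; the other two, about 56 px, are too large. The lamp post is at (195,192) and the lens is near (267,190).

```bash
cat > m.py <<'E'
from h import *
def rng(P,m): 
    q=P[m]; q=q[~np.isnan(q[:,0])]; return q
def measure(T):
    I,D=T; P=cloud("top",D); v,u=np.mgrid[:384,:512]
    hsv=cv2.cvtColor(I,cv2.COLOR_BGR2HSV)
    return P,hsv,u,v
E
python3 - <<'E'
from m import *
z=np.load("top0.npz"); I,D=z["I"],z["D"]; P,hsv,u,v=measure((I,D))
print("table z",np.nanmedian(P[280:300,300:400,2]))
for nm,c in dict(target=(273,159),blue=(256,239),bigA=(209,133),bigB=(322,249)).items():
    m=(np.hypot(u-c[0],v-c[1])<33)&(P[...,2]>38)&(P[...,2]<70)
    q=rng(P,m)
    (cx,cy),rad=cv2.minEnclosingCircle(q[:,:2].astype(np.float32)); 
    f=rng(P,np.hypot(u-c[0],v-c[1])<5)
    print(nm,round(cx),round(cy),"diam",round(2*rad),len(q),"floor",f.mean(0).round(1))
# lamp
w=(u>165)&(u<285)&(v>165)&(v<215)
q=rng(P,w&(P[...,2]>5)&(P[...,2]<25)); (cx,cy),rad=cv2.minEnclosingCircle(q[:,:2].astype(np.float32)); print("disc",cx,cy,rad*2)
q=rng(P,w&(P[...,2]>120)); print("high",q.min(0).round(),q.max(0).round())
hub=rng(P,w&(P[...,2]>222)&(P[...,2]<240)&(hsv[...,2]<60)&(u<205)); print("hub",hub.mean(0),len(hub))
red=w&(hsv[...,1]>150)&((hsv[...,0]<8)|(hsv[...,0]>172)); print("red",rng(P,red).mean(0).round(1),rng(P,red).min(0).round(),rng(P,red).max(0).round(),red.sum(),np.c_[u[red],v[red]].mean(0))
for a in range(196,272,4):
    c=P[170:210,a]; g=c[c[:,2]>100]
    if len(g): i=g[:,2].argmax(); print(a,"n",len(g),"ctr",g.mean(0).round(),"top",g[i].round(), "yr", g[:,0].min().round(),g[:,0].max().round())
z=np.load("side0.npz");I2,D2=z["I"],z["D"];
P2=cloud("side",D2); s=(slice(140,215),slice(220,262))
cv2.imwrite("pics/c1.png",np.hstack([cv2.resize(I2[140:215,215:275],None,fx=6,fy=6),cv2.resize(I[165:215,165:215],(420,450))]) if 0 else cv2.resize(I2[140:215,210:290],None,fx=7,fy=7))
cv2.imwrite("pics/c2.png",cv2.resize(I[145:220,170:290],None,fx=6,fy=6))
E
```

```text
table z -0.5364564680257637
target 683 -107 diam 139 232 floor [ 689.2 -110.5    4.4]
blue 415 -46 diam 139 231 floor [414.5 -49.6   3.6]
bigA 775 109 diam 190 781 floor [781.  110.2   7. ]
bigB 381 -265 diam 191 807 floor [ 378.4 -274.8    6. ]
disc 582.5697021484375 55.44337463378906 436.3235168457031
high [545. -75. 126.] [596. 182. 264.]
hub [569.39570629 159.17519829 230.0319361 ] 143
red [570.4  81.7 237.6] [564.  69.  13.] [586. 150. 264.] 40 [211.825 189.225]
196 n 5 ctr [570. 130. 221.] top [569. 130. 222.] yr 564.0 575.0
200 n 5 ctr [570. 118. 219.] top [572. 118. 222.] yr 564.0 576.0
204 n 4 ctr [571. 106. 221.] top [575. 105. 226.] yr 567.0 575.0
208 n 5 ctr [574.  94. 224.] top [545.  93. 231.] yr 545.0 596.0
212 n 15 ctr [571.  81. 233.] top [564.  79. 254.] yr 545.0 596.0
216 n 15 ctr [572.  70. 226.] top [574.  69. 240.] yr 545.0 596.0
220 n 15 ctr [572.  58. 224.] top [568.  58. 232.] yr 545.0 596.0
224 n 15 ctr [571.  46. 226.] top [571.  46. 235.] yr 545.0 596.0
228 n 18 ctr [570.  35. 222.] top [565.  34. 231.] yr 545.0 595.0
232 n 15 ctr [571.  23. 225.] top [562.  23. 229.] yr 545.0 596.0
236 n 10 ctr [570.  11. 226.] top [574.  11. 231.] yr 557.0 584.0
240 n 10 ctr [570.  -1. 228.] top [574.  -1. 232.] yr 557.0 583.0
244 n 10 ctr [570. -13. 225.] top [568. -13. 233.] yr 557.0 584.0
248 n 10 ctr [570. -25. 226.] top [574. -25. 232.] yr 557.0 584.0
252 n 14 ctr [569. -36. 228.] top [559. -36. 235.] yr 551.0 589.0
256 n 14 ctr [569. -48. 232.] top [567. -48. 242.] yr 550.0 589.0
260 n 14 ctr [569. -60. 230.] top [576. -60. 240.] yr 550.0 589.0
264 n 14 ctr [569. -72. 232.] top [573. -72. 240.] yr 550.0 589.0
```

View pics/c1.png

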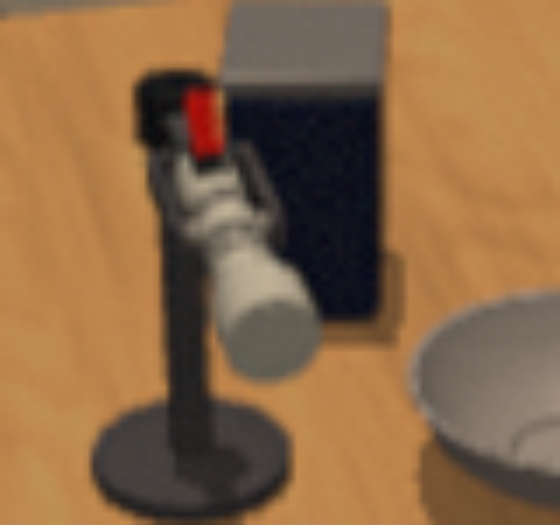

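View pics/c2.png

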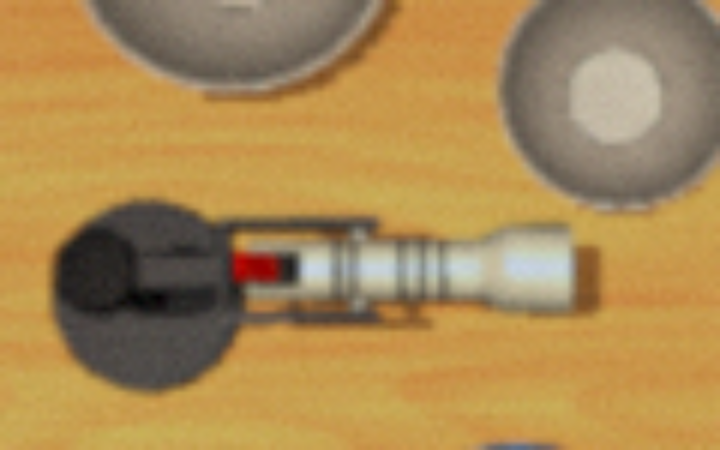

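The views agree: the flashlight is level and points along world -y from the post at (569.5,159). The toggle leans back, so it is off. The aim needs about +23° of swing and 53° of tilt. I'll grip the head across, since the pad line is parallel to the tilt axle, and carry it along the arc. First I lift and turn.

```bash
python3 -m handwheel '[[0,0,-0.012,0,0,7,0.085],[0,0,-0.012,0,0,7,0.085],[0,0,-0.012,0,0,7,0.085],[0,0,-0.012,0,0,7,0.085],[0,0,-0.012,0,0,7,0.085],[0,0,-0.012,0,0,7,0.085],[0,0,-0.012,0,0,7,0.085],[0,0,-0.012,0,0,7,0.085]]' 30
python3 -m handwheel '[[0,0,0,0,0,6.3,0.085],[0,0,0,0,0,6.3,0.085],[0,0,0,0,0,6.4,0.085]]'
cat > go.py <<'E'
from h import *; import sys
from scipy.spatial.transform import Rotation as Ro
def to(p,Rg,tag=""):
    s=r.sense(); R=Ro.from_euler("xyz",s["tcp_rot"],degrees=True)
    print(tag,"shift mm",R.inv().apply(np.array(p)-s["tool_pos"]).round(1),"turn",(R.inv()*Rg).as_rotvec(degrees=True).round(2))
DN=lambda yaw: Ro.from_euler("xyz",[180,0,yaw],degrees=True)
E
python3 - <<'E'
from go import *
to([569.5,-59,330],DN(90)); print(r.sense()["joint_pos"])
# refined bowl floor disc
z=np.load("top0.npz"); I,D=z["I"],z["D"]; P=cloud("top",D)
v,u=np.mgrid[:384,:512]
g=cv2.cvtColor(I,cv2.COLOR_BGR2GRAY); m=(np.hypot(u-273,v-159)<13)&(g>165); 
print("floor",m.sum(),np.c_[u[m],v[m]].mean(0),plane("top",[np.c_[u[m],v[m]].mean(0)],5))
m=(np.hypot(u-273,v-159)<27)&(P[...,2]>40)&(P[...,2]<60); q=P[m]; 
A=np.c_[2*q[:,:2],np.ones(len(q))]; s=np.linalg.lstsq(A,(q[:,:2]**2).sum(1),rcond=None)[0]; print("rim fit",s[:2])
I2=np.load("side0.npz")["I"]; P2=cloud("side",np.load("side0.npz")["D"])
m=(np.hypot(u-287,v-238)<30)&(P2[...,2]>40)&(P2[...,2]<60); q=P2[m]
A=np.c_[2*q[:,:2],np.ones(len(q))]; s=np.linalg.lstsq(A,(q[:,:2]**2).sum(1),rcond=None)[0]; print("rim side",s[:2],cv2.minEnclosingCircle(q[:,:2].astype(np.float32)))
hsv=cv2.cvtColor(I,cv2.COLOR_BGR2HSV); m=(np.hypot(u-186,v-190)<14)&(P[...,2]>226)&(P[...,2]<240); print("hub",cv2.minEnclosingCircle(P[m][:,:2].astype(np.float32)),m.sum())
E
```

```text
time: 0.77
tool_pos: [154.6, 579.5, 346.2]
tcp_rot: [-180.0, 0.1, 108.7]
ft_force: [0.5, 0.9, -0.7]
finger_gap: 85.1
grip_force: 0.0
time: 1.02
tool_pos: [154.7, 579.7, 346.1]
tcp_rot: [-180.0, 0.0, 89.7]
ft_force: [-0.0, -0.5, -0.2]
finger_gap: 85.2
grip_force: 0.0
 shift mm [-636.8  417.6   16.3] turn [-0.    0.02 -0.25]
[ 7.01643128e+01  6.39534421e+00  7.65302642e+01 -2.16151699e-03
  9.70915499e+01  7.04165885e+01]
floor 188 [272.10106383 160.56382979] [[ 683.69206751 -107.31061141    5.        ]]
rim fit [ 682.83250116 -106.57380392]
rim side [693.34118319 -79.38479015] ((699.9656982421875, -66.62255859375), 113.78395080566406)
hub ((566.8580932617188, 153.966552734375), 28.380582809448242) 142
```

```bash
for i in 1 2 3; do python3 -m handwheel '[[-0.0265,0.0174,0,0,0,0,0.085],[-0.0265,0.0174,0,0,0,0,0.085],[-0.0265,0.0174,0,0,0,0,0.085],[-0.0265,0.0174,0,0,0,0,0.085],[-0.0265,0.0174,0,0,0,0,0.085],[-0.0265,0.0174,0,0,0,0,0.085],[-0.0265,0.0174,0,0,0,0,0.085],[-0.0265,0.0174,0,0,0,0,0.085]]' | head -3; done
python3 -m handwheel '[[0,0,0,0,0,0,0.085]]' | head -2
python3 - <<'E'
from go import *
to([569.5,-59,215],DN(90))
E
```

```text
time: 1.68
tool_pos: [294.5, 366.4, 345.9]
tcp_rot: [-180.0, 0.0, 90.1]
time: 2.35
tool_pos: [433.9, 154.5, 346.0]
tcp_rot: [-180.0, 0.0, 90.1]
time: 3.02
tool_pos: [573.4, -57.3, 345.7]
tcp_rot: [-180.0, -0.0, 90.0]
time: 3.1
tool_pos: [574.3, -60.5, 344.4]
 shift mm [  1.6  -4.5 129.4] turn [-0.12  0.08 -0.17]
```

```bash
python3 -m handwheel '[[0,-0.0045,0.02,0,0,0,0.085],[0,0,0.02,0,0,0,0.085],[0,0,0.02,0,0,0,0.085],[0,0,0.02,0,0,0,0.085],[0,0,0.02,0,0,0,0.085],[0,0,0.02,0,0,0,0.085],[0,0,0.01,0,0,0,0.085],[0,0,0,0,0,0,0.085]]' 
python3 -m handwheel '[[0,0,0,0,0,0,0.05],[0,0,0,0,0,0,0.05],[0,0,0,0,0,0,0.05],[0,0,0,0,0,0,0.04],[0,0,0,0,0,0,0.04],[0,0,0,0,0,0,0.04],[0,0,0,0,0,0,0.04],[0,0,0,0,0,0,0.04]]' 30
```

```text
time: 3.77
tool_pos: [566.5, -55.4, 212.8]
tcp_rot: [-179.7, -0.1, 90.1]
ft_force: [-1.3, -0.5, 0.2]
finger_gap: 85.0
grip_force: 0.0
time: 4.43
tool_pos: [569.5, -56.0, 218.2]
tcp_rot: [179.8, 0.0, 90.1]
ft_force: [1.8, 0.7, 6.1]
finger_gap: 43.1
grip_force: 30.1
```

Gripped with a 43 mm gap. Next is a swing of 23.2° about the post.

```bash
python3 -m handwheel '[[0.00028,0.01088,0,0,0,-2.9,0.04],[0.00028,0.01088,0,0,0,-2.9,0.04],[0.00028,0.01088,0,0,0,-2.9,0.04],[0.00028,0.01088,0,0,0,-2.9,0.04],[0.00028,0.01088,0,0,0,-2.9,0.04],[0.00028,0.01088,0,0,0,-2.9,0.04],[0.00028,0.01088,0,0,0,-2.9,0.04],[0.00028,0.01088,0,0,0,-2.9,0.04]]'
python3 -m handwheel '[[0,0,0,0,0,0,0.04],[0,0,0,0,0,0,0.04],[0,0,0,0,0,0,0.04]]'
python3 - <<'E'
from go import *
I,D=r.snapshot("top"); cv2.imwrite("pics/t1.png",cv2.resize(I[130:260,150:310],None,fx=4,fy=4)); print(r.sense()["joint_pos"].round(1))
E
```

```text
time: 5.1
tool_pos: [654.2, -39.3, 217.9]
tcp_rot: [179.9, 0.1, 113.3]
ft_force: [-1.4, -3.0, 5.9]
finger_gap: 43.2
grip_force: 30.5
time: 5.35
tool_pos: [654.9, -39.0, 218.0]
tcp_rot: [179.8, 0.2, 113.2]
ft_force: [4.9, -2.3, 3.0]
finger_gap: 43.2
grip_force: 30.0
[ -7.9  16.7  78.1  -0.   84.9 -31.1]
```

```bash
python3 -m handwheel '[[0.00036,0,0.0078,0,5.26,0,0.04],[0.00036,0,0.0078,0,5.26,0,0.04],[0.00036,0,0.0078,0,5.26,0,0.04],[0.00036,0,0.0078,0,5.26,0,0.04],[0.00036,0,0.0078,0,5.26,0,0.04],[0,0,0,0,0,0,0.04]]'
python3 -c "
from go import *; print(r.sense()['joint_pos'].round(1))"
```

```text
time: 5.9
tool_pos: [649.7, -31.2, 176.8]
tcp_rot: [180.0, -26.8, 113.1]
ft_force: [1.1, 2.1, 6.4]
finger_gap: 42.9
grip_force: 30.9
[-17.8  31.6  67.4  20.2  98.8 -40.9]
```

```bash
python3 -m handwheel '[[0.00036,0,0.0078,0,5.26,0,0.04],[0.00036,0,0.0078,0,5.26,0,0.04],[0.00036,0,0.0078,0,5.26,0,0.04],[0.00036,0,0.0078,0,5.26,0,0.04],[0.00036,0,0.0078,0,5.26,0,0.04],[0,0,0,0,0,0,0.04],[0,0,0,0,0,0,0.04]]'
cat > aim.py <<'E'
from go import *
T=np.array([683.4,-107,5]); post=np.array([569.5,159])
def look(nm):
    I,D=r.snapshot("top"); P=cloud("top",D); I2,D2=r.snapshot("side"); P2=cloud("side",D2)
    cv2.imwrite(f"pics/{nm}.png",np.hstack([cv2.resize(I[120:220,165:305],(490,350)),cv2.resize(I2[130:230,215:300],(300,350))]))
    return I,P,I2,P2
E
python3 - <<'E'
from aim import *
look("a1"); s=r.sense(); print(s["joint_pos"].round(1))
pv=np.r_[post+130*np.array([np.sin(np.radians(23.2)),-np.cos(np.radians(23.2))]),215]
for nm,q in(("to tcp",s["tool_pos"]-pv),("to bowl",T-pv)): print(nm,"az",np.degrees(np.arctan2(q[0],-q[1])).round(2),"tilt",np.degrees(np.arctan2(-q[2],np.hypot(*q[:2]))).round(2))
E
```

```text
time: 6.48
tool_pos: [639.3, -8.1, 146.4]
tcp_rot: [-179.7, -52.8, 113.0]
ft_force: [-2.1, 1.2, -6.5]
finger_gap: 43.1
grip_force: 31.1
[-22.9  48.   57.7  36.6 112.9 -43.5]
to tcp az 21.4 tilt 53.17
to bowl az 23.16 tilt 52.81
```

View pics/a1.png

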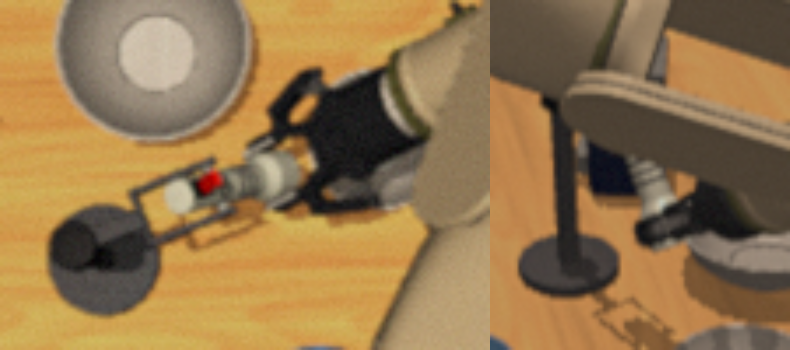

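The picture shows the head gripped and pointing down-right towards the bowl, with the toggle untouched. I'll open, back off and measure the aim unobstructed.

```bash
python3 -m handwheel '[[0,0,0,0,0,0,0.06],[0,0,0,0,0,0,0.085],[0,0,0,0,0,0,0.085],[0,0,0,0,0,0,0.085],[0,0,0,0,0,0,0.085],[0,0,0,0,0,0,0.085]]'
python3 -m handwheel '[[0,0,-0.02,0,0,0,0.085],[0,0,-0.025,0,0,0,0.085],[0,0,-0.025,0,0,0,0.085],[0,0,-0.025,0,0,0,0.085],[0,0,-0.02,0,0,0,0.085],[0,0,-0.02,0,0,0,0.085]]'
python3 -m handwheel '[[0,0.03,0,0,0,0,0.085],[0,0.03,0,0,0,0,0.085],[0,0.03,0,0,0,0,0.085],[0,0.03,0,0,0,0,0.085],[0,0.03,0,0,0,0,0.085],[0,0.03,0,0,0,0,0.085],[0,0,0,0,0,0,0.085]]'
python3 - <<'E'
from aim import *
I,P,I2,P2=look("a2"); print(r.sense()["joint_pos"].round(1))
E
```

```text
time: 7.08
tool_pos: [640.1, -7.6, 149.3]
tcp_rot: [179.9, -52.6, 113.3]
ft_force: [-0.2, 0.1, -0.1]
finger_gap: 84.8
grip_force: 0.0
time: 7.58
tool_pos: [682.5, -107.1, 231.9]
tcp_rot: [179.9, -52.6, 113.3]
ft_force: [1.3, 0.1, -0.1]
finger_gap: 85.0
grip_force: 0.0
time: 8.17
tool_pos: [781.0, -21.0, 223.0]
tcp_rot: [177.6, -51.7, 113.3]
ft_force: [0.2, 1.2, 0.8]
finger_gap: 84.9
grip_force: 0.0
[-20.9  77.9   1.3  49.1 128.6 -20.8]
```

View pics/a2.png

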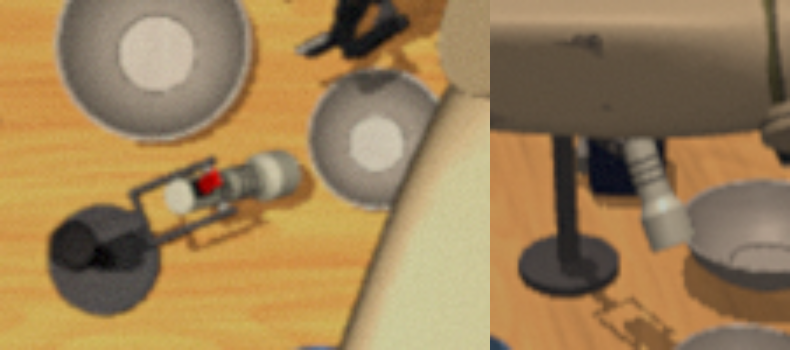

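The top view shows the flashlight unobstructed and aiming towards the small steel bowl, with the toggle still back. I'll fit the barrel axis to the depth points and bring the arm back from full stretch.

```bash
python3 -m handwheel '[[0,-0.02,-0.01,0,0,0,0.085],[0,-0.03,-0.01,0,0,0,0.085],[0,-0.03,-0.01,0,0,0,0.085],[0,-0.03,-0.01,0,0,0,0.085],[-0.02,0,-0.01,0,-6,0,0.06],[-0.02,0,-0.01,0,-6,0,0.03],[-0.02,0,-0.01,0,-6,0,0],[-0.02,0,-0.01,0,-6,0,0]]' | head -3
cat >> aim.py <<'E'
from scipy.optimize import least_squares
def fit(clouds):
    a0,t0=np.radians([23.2,52.6])
    def ax(a,t): return np.array([np.sin(a)*np.cos(t),-np.cos(a)*np.cos(t),-np.sin(t)])
    pv0=np.r_[post+130*np.array([np.sin(a0),-np.cos(a0)]),215]; Q=[];C=[]
    for i,(P,I) in enumerate(clouds):
        q=P.reshape(-1,3); b=I.reshape(-1,3).astype(int); ok=~np.isnan(q[:,0])&(b.max(1)>85)&(b.max(1)-b.min(1)<45); q=q[ok]
        d=q-pv0; s=d@ax(a0,t0); rr=np.linalg.norm(d-s[:,None]*ax(a0,t0),axis=1)
        k=((s>8)&(s<60)&(rr<24))|((s>76)&(s<103)&(rr<31)); Q.append(q[k]); C.append(np.full(k.sum(),i))
    Q=np.vstack(Q); C=np.concatenate(C)
    def res(x):
        n=ax(x[2],x[3]); d=Q-pv0-np.r_[x[0]*np.cos(a0),x[0]*np.sin(a0),x[1]]; s=d@n
        return np.linalg.norm(d-s[:,None]*n,axis=1)-np.where(s>68,22,15)
    f=least_squares(res,[0,0,a0,t0],loss="soft_l1",f_scale=2); x=f.x; n=ax(x[2],x[3]); p=pv0+np.r_[x[0]*np.cos(a0),x[0]*np.sin(a0),x[1]]
    hit=p+n*((T[2]-p[2])/n[2]); d=T-p
    print("n",np.bincount(C),"rms",np.sqrt((res(x)**2).mean()).round(2),"p",p.round(1),"az,tilt",np.degrees(x[2:]).round(2),"hit",hit.round(1),"want",np.degrees([np.arctan2(d[0],-d[1]),np.arctan2(-d[2],np.hypot(*d[:2]))]).round(2))
E
python3 - <<'E'
from aim import *
c=[];
for n in("top","side"):
    I,D=r.snapshot(n); c.append((cloud(n,D),I)); cv2.imwrite(f"pics/b_{n}.png",I)
for k in (c,c[:1],c[1:]):fit(k)
s=r.sense();print(s["joint_pos"].round(1),s["tool_pos"],s["tcp_rot"])
E
```

```text
time: 8.93
tool_pos: [727.1, -172.9, 221.5]
tcp_rot: [178.3, -27.3, 111.9]
n [136 236] rms 1.89 p [619.5  39.  212.6] az,tilt [22.8  55.98] hit [673.8 -90.2   5. ] want [23.64 52.49]
n [136] rms 1.46 p [619.6  39.  212.9] az,tilt [22.67 56.54] hit [672.5 -87.7   5. ] want [23.6  52.53]
n [236] rms 2.07 p [619.5  39.  212.4] az,tilt [22.94 55.56] hit [674.9 -91.9   5. ] want [23.65 52.46]
[-26.1  50.1  35.8  20.9 112.3 -42.8] [ 728.22398151 -171.90637457  224.72666996] [178.06860728 -27.23840496 112.06327274]
```

```bash
sed -i 's/def fit(clouds):/def fit(clouds,g=(23.2,52.6)):/; s/np.radians(\[23.2,52.6\])/np.radians(g)/' aim.py
python3 - <<'E'
from aim import *
c=[]
for n in("top","side"):
    z=np.load(f"{n}0.npz"); c.append((cloud(n,z["D"]),z["I"]))
for k in (c,c[:1],c[1:]):fit(k,(0,0))
c=[];
for i in range(6):
  for n in("top","side"):
    I,D=r.snapshot(n); c.append((cloud(n,D),I))
for k in (c,c[::2],c[1::2]):fit(k,(22.9,56))
# image-based: lens/tail ends from top
I,D=r.snapshot("top"); cv2.imwrite("pics/b2.png",np.hstack([cv2.resize(I[140:205,190:270],(480,390)),cv2.resize(c[-1][1][130:200,225:275],(278,390))]))
E
```

```text
n [304 181] rms 3.51 p [569.6  29.  214.9] az,tilt [0.83 0.69] hit [ 8.21800e+02 -1.73047e+04  5.00000e+00] want [39.93 49.8 ]
n [304] rms 2.3 p [569.6  29.  214.5] az,tilt [0.33 0.37] hit [ 7.57200e+02 -3.25775e+04  5.00000e+00] want [39.91 49.76]
n [181] rms 4.75 p [569.5  29.  215.5] az,tilt [1.64 1.09] hit [ 8.85800e+02 -1.10266e+04  5.00000e+00] want [39.94 49.88]
n [134 233 138 233 143 231 139 230 130 232 141 232] rms 1.98 p [619.8  39.1 212.6] az,tilt [22.39 55.93] hit [673.3 -90.6   5. ] want [23.52 52.48]
n [134 138 143 139 130 141] rms 1.58 p [619.9  39.2 212.2] az,tilt [22.35 56.12] hit [672.8 -89.5   5. ] want [23.49 52.43]
n [233 233 231 230 232 232] rms 2.16 p [619.8  39.1 213. ] az,tilt [22.32 55.86] hit [673.4 -91.3   5. ] want [23.5  52.54]
```

View pics/b2.png

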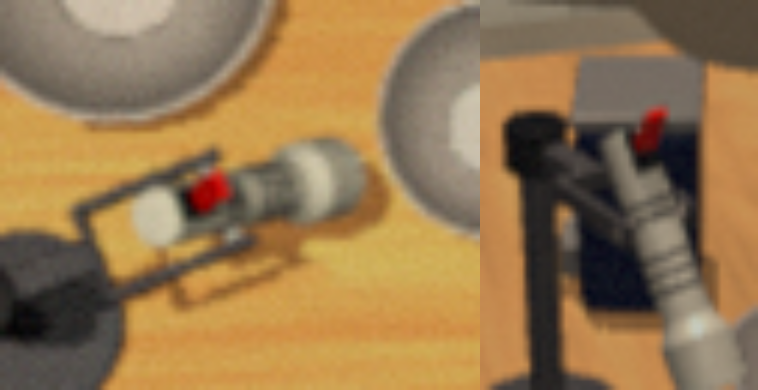

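The close-up confirms the toggle is still back and the lens head is left of the bowl in the top view. A fit constrained to the fork geometry will give the correction, and I'll work out the regrasp pose.

```bash
cat >> aim.py <<'E'
def fitc(clouds,g=(22.7,55.6)):
    def geo(a,t): 
        h=np.array([np.sin(a),-np.cos(a),0]); return np.r_[post,215]+130*h, h*np.cos(t)-np.array([0,0,np.sin(t)])
    p,n=geo(*np.radians(g)); Q=[]
    for P,I in clouds:
        q=P.reshape(-1,3); b=I.reshape(-1,3).astype(int); q=q[~np.isnan(q[:,0])&(b.max(1)>85)&(b.max(1)-b.min(1)<45)]
        d=q-p; s=d@n; rr=np.linalg.norm(d-s[:,None]*n,axis=1); Q.append(q[((s>8)&(s<60)&(rr<24))|((s>76)&(s<103)&(rr<31))])
    Q=np.vstack(Q)
    def res(x):
        p,n=geo(*x); d=Q-p; s=d@n; return np.linalg.norm(d-s[:,None]*n,axis=1)-np.where(s>68,22,15)
    x=least_squares(res,np.radians(g),loss="soft_l1",f_scale=2).x; p,n=geo(*x); e=T[:2]-post
    print(len(Q),"az,tilt",np.degrees(x).round(2),"want",np.degrees(np.arctan2(e[0],-e[1])).round(2),np.degrees(np.arctan2(210,np.hypot(*e)-130)).round(2),"hit",(p+n*((5-p[2])/n[2])).round(1))
    return p,n,np.degrees(x)
def shots(k=3):
    return [[(cloud(n,D),I) for I,D in [r.snapshot(n) for _ in range(k)]] for n in("top","side")]
E
python3 - <<'E'
from aim import *
a,b=shots(); fitc(a); fitc(b); p,n,x=fitc(a+b)
G=Ro.from_euler("xyz",[180,-55.3,90+x[0]],degrees=True); tz=G.apply([0,0,1]); g=p+88*n; print("grasp",g.round(1),"tz",tz.round(3))
to(g-110*tz,G,"approach")
E
```

```text
400 az,tilt [22.62 57.47] want 23.18 52.81 hit [671.  -84.6   5. ]
697 az,tilt [22.72 56.77] want 23.18 52.81 hit [672.8 -87.8   5. ]
1097 az,tilt [22.67 57.08] want 23.18 52.81 hit [672.  -86.4   5. ]
grasp [638.   -5.1 141.1] tz [-0.317  0.759 -0.569]
approach shift mm [ 76.8 -22.   58.6] turn [ 2.08 27.65 -0.07]
```

```bash
python3 -m handwheel '[[0,0,0,1,5.6,0,0.085],[0,0,0,1,5.6,0,0.085],[0,0,0,0,5.6,0,0.085],[0,0,0,0,5.6,0,0.085],[0,0,0,0,5.6,0,0.085],[0,0,0,0,0,0,0.085]]' | head -3
python3 - <<'E'
from aim import *
pv=np.r_[post+130*np.array([np.sin(np.radians(22.7)),-np.cos(np.radians(22.7))]),215]
t=np.radians(56); h=np.array([np.sin(np.radians(22.7)),-np.cos(np.radians(22.7)),0]); g=pv+88*(h*np.cos(t)-np.r_[0,0,np.sin(t)])
G=Ro.from_euler("xyz",[180,-56,112.7],degrees=True); to(g-110*G.apply([0,0,1]),G); print(r.sense()["joint_pos"].round(1))
E
```

```text
time: 10.48
tool_pos: [710.5, -162.3, 208.1]
tcp_rot: [-179.2, -55.3, 110.9]
 shift mm [41.9 -7.7 68.7] turn [ 0.67  0.73 -1.04]
[-30.7  79.6   1.9  46.9 136.9 -28. ]
```

```bash
python3 -m handwheel '[[0.014,-0.0026,0.022,0.7,0.7,-1,0.085],[0.014,-0.0026,0.023,0,0,0,0.085],[0.014,-0.0025,0.023,0,0,0,0.085],[0,0,0,0,0,0,0.085],[0,0,0,0,0,0,0.085]]' | head -3
python3 - <<'E'
from aim import *
pv=np.r_[post+130*np.array([np.sin(np.radians(22.7)),-np.cos(np.radians(22.7))]),215]
t=np.radians(56); h=np.array([np.sin(np.radians(22.7)),-np.cos(np.radians(22.7)),0]); g=pv+88*(h*np.cos(t)-np.r_[0,0,np.sin(t)])
G=Ro.from_euler("xyz",[180,-56,112.7],degrees=True); to(g,G); print(r.sense()["joint_pos"].round(1))
E
```

```text
time: 10.9
tool_pos: [690.8, -110.1, 217.9]
tcp_rot: [179.0, -54.4, 113.2]
 shift mm [  5.8  -9.4 138.3] turn [0.55 1.58 0.31]
[-28.3  61.7  29.6  41.1 127.8 -36.8]
```

```bash
python3 -m handwheel '[[0.006,-0.009,0.02,0.5,1.6,0.3,0.085],[0,0,0.02,0,0,0,0.085],[0,0,0.02,0,0,0,0.085],[0,0,0.02,0,0,0,0.085],[0,0,0,0,0,0,0.085],[0,0,0,0,0,0,0.085]]' | head -4
cat >> aim.py <<'E'
def rem(a=22.7,td=56,s=88):
    h=np.array([np.sin(np.radians(a)),-np.cos(np.radians(a)),0]); t=np.radians(td)
    to(np.r_[post,215]+130*h+s*(h*np.cos(t)-np.r_[0,0,np.sin(t)]),Ro.from_euler("xyz",[180,-td,90+a],degrees=True)); print(r.sense()["joint_pos"].round(1))
E
python3 -c "
from aim import *; rem()"
```

```text
time: 11.4
tool_pos: [657.8, -51.3, 178.0]
tcp_rot: [179.7, -55.9, 112.9]
ft_force: [0.5, -0.5, 0.2]
 shift mm [-2.4 -0.5 60.6] turn [0.2  0.06 0.1 ]
[-25.9  53.5  47.5  39.5 120.1 -41.4]
```

```bash
python3 -m handwheel '[[-0.0024,0,0.02,0,0,0,0.085],[0,0,0.02,0,0,0,0.085],[0,0,0.02,0,0,0,0.085],[0,0,0,0,0,0,0.085],[0,0,0,0,0,0,0.085]]' | head -4
python3 -c "
from aim import *; rem()"
python3 -m handwheel '[[0,0,0,0,0,0,0.05],[0,0,0,0,0,0,0.05],[0,0,0,0,0,0,0.05],[0,0,0,0,0,0,0.04],[0,0,0,0,0,0,0.04],[0,0,0,0,0,0,0.04],[0,0,0,0,0,0,0.04],[0,0,0,0,0,0,0.04]]' 30
python3 -c "
from aim import *; rem(); [print(r.sense()['ft_force'].round(1)) for _ in range(1)]"
```

```text
time: 11.82
tool_pos: [639.0, -6.8, 142.0]
tcp_rot: [179.8, -56.1, 112.7]
ft_force: [0.2, -0.1, -0.1]
 shift mm [ 0.4 -0.1  0.4] turn [ 0.2  -0.07  0.02]
[-23.7  50.1  56.8  39.1 114.2 -43.5]
time: 12.48
tool_pos: [638.4, -6.9, 141.3]
tcp_rot: [179.8, -56.1, 112.6]
ft_force: [3.5, -4.0, 2.8]
finger_gap: 43.0
grip_force: 29.6
 shift mm [ 0.9  0.4 -0.1] turn [ 0.28 -0.12 -0.06]
[-23.7  50.1  57.   39.1 114.1 -43.5]
[ 3.5 -4.   2.8]
```

```bash
python3 -m handwheel '[[0.0001,0.0008,-0.0025,0,-1.6,0,0.04],[0.0001,0.0008,-0.0025,0,-1.6,0,0.04],[0,0,0,0,0,0,0.04],[0,0,0,0,0,0,0.04],[0,0,0,0,0,0,0.04]]'
python3 -c "
from aim import *; rem(23.18,52.8)"
python3 -m handwheel '[[0,0,0,0,0,0,0.06],[0,0,0,0,0,0,0.085],[0,0,0,0,0,0,0.085],[0,0,0,0,0,0,0.085],[0,0,0,0,0,0,0.085],[0,0,0,0,0,0,0.085]]'
python3 -c "
from aim import *; rem(23.18,52.8)"
```

```text
time: 12.9
tool_pos: [640.3, -9.1, 143.3]
tcp_rot: [-180.0, -53.1, 112.5]
ft_force: [-1.9, -2.6, -0.6]
finger_gap: 43.0
grip_force: 31.7
 shift mm [ 0.8  1.1 -1.6] turn [ 0.52 -0.26 -0.41]
[-23.2  48.3  57.8  37.1 112.5 -43.4]
time: 13.4
tool_pos: [640.5, -8.9, 143.5]
tcp_rot: [180.0, -53.0, 112.5]
ft_force: [-0.3, 0.3, 0.4]
finger_gap: 85.1
grip_force: 0.0
 shift mm [ 0.6  0.8 -1.6] turn [ 0.52 -0.24 -0.39]
[-23.2  48.3  57.8  37.2 112.5 -43.4]
```

```bash
python3 -m handwheel '[[0,0,-0.02,0,0,0,0.085],[0,0,-0.025,0,0,0,0.085],[0,0,-0.025,0,0,0,0.085],[0,0,-0.02,0,-6,0,0.085],[0,0,-0.02,0,-6.5,0,0.085],[0,0,-0.02,0,-6.5,0,0.085],[0,0,-0.02,0,-6.5,0,0.085],[0,0,-0.02,0,-6.5,0,0.085]]' |head -3
python3 -m handwheel '[[0,0,-0.02,0,-7,0,0.05],[0,0,-0.02,0,-7,0,0],[0,0,-0.01,0,-7,0,0],[0,0,0,0,0,0,0],[0,0,0,0,0,0,0]]' |head -3
python3 - <<'E'
from aim import *
a,b=shots()
for k in(a,b,a+b): fitc(k,(23,53)); fit(k,(23,53))
cv2.imwrite("pics/d.png",np.hstack([cv2.resize(a[0][1][120:220,165:305],(490,350)),cv2.resize(b[0][1][130:230,215:300],(300,350))]))
s=r.sense(); print(s["joint_pos"].round(1),s["tool_pos"].round(1),s["tcp_rot"].round(1))
E
```

```text
time: 14.07
tool_pos: [686.9, -121.3, 262.0]
tcp_rot: [179.9, -20.7, 112.5]
time: 14.48
tool_pos: [691.4, -129.9, 310.5]
tcp_rot: [179.9, -0.1, 112.7]
435 az,tilt [22.84 55.58] want 23.18 52.81 hit [675.8 -93.4   5. ]
n [145 144 146] rms 1.52 p [619.9  39.1 213. ] az,tilt [23.03 54.62] hit [677.6 -96.7   5. ] want [23.5  52.54]
711 az,tilt [22.91 54.92] want 23.18 52.81 hit [677.5 -96.6   5. ]
n [236 237 238] rms 2.03 p [620.2  39.3 213.5] az,tilt [22.6  54.25] hit [677.9 -99.3   5. ] want [23.35 52.61]
1146 az,tilt [22.88 55.22] want 23.18 52.81 hit [676.7 -95.2   5. ]
n [145 144 146 236 237 238] rms 1.87 p [620.   39.2 213.2] az,tilt [22.81 54.39] hit [677.8 -98.2   5. ] want [23.43 52.57]
[-15.1  23.4  60.7   0.1  96.1 -37.5] [ 691.1 -133.1  306.2] [-179.8   -0.2  112.4]
```

View pics/d.png

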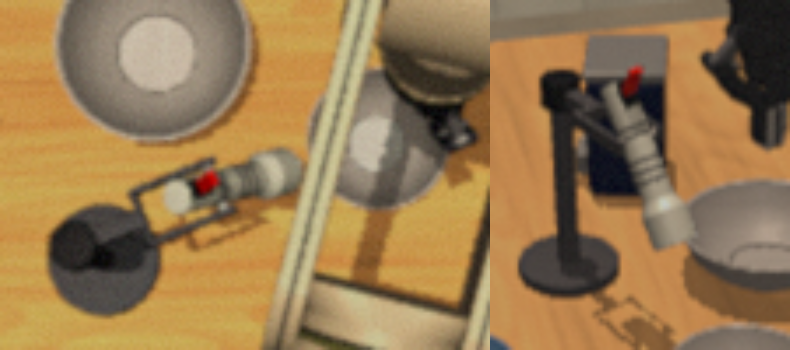

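The view shows the flashlight clear of the gripper, the toggle back, and the tilt still slightly too steep. I'll cross-check the depth fit against the barrel's midline in the side image.

```bash
cat > mid.py <<'E'
from aim import *
def geo(a,t):
    h=np.array([np.sin(a),-np.cos(a),0]); return np.r_[post,215]+130*h, h*np.cos(t)-np.array([0,0,np.sin(t)])
def proj(n,X):
    k,d,R,t=K(n); return cv2.projectPoints(np.array(X,float),R,t,k,d)[0].reshape(-1,2)
def mids(n,imgs,a0=22.9,t0=54.5):
    I=np.median(imgs,axis=0).astype(np.uint8); b=I.astype(int); m=((b.max(2)-b.min(2)<40)&(b.max(2)>80)).astype(float)
    p,ax=geo(*np.radians([a0,t0])); out=[]
    for s in np.r_[10:60:4,78:101:4]:
        c,c2=proj(n,[p+s*ax,p+(s+1)*ax]); d=(c2-c)/np.linalg.norm(c2-c); nn=np.array([-d[1],d[0]])
        o=np.arange(-12,12.01,.1); q=(c+o[:,None]*nn).astype(np.float32)
        g=cv2.remap(m.astype(np.float32),q[:,:1].copy(),q[:,1:].copy(),cv2.INTER_LINEAR).ravel()>.5
        i=len(o)//2; 
        if not g[i]: continue
        lo=i; hi=i
        while lo>0 and g[lo-1]: lo-=1
        while hi<len(o)-1 and g[hi+1]: hi+=1
        out.append((s,o[lo],o[hi]))
    return np.array(out)
E
python3 - <<'E'
from mid import *
for n in("side","top"):
    A=mids(n,[r.snapshot(n)[0] for _ in range(4)]); print(n); print(np.c_[A,A[:,1:].mean(1),A[:,2]-A[:,1]].round(1))
    p,ax=geo(*np.radians([22.9,54.5]))
    for lab,(a,t) in dict(t1=(22.9,55.5),a1=(23.9,54.5)).items():
        P1,A1=geo(*np.radians([a,t])); res=[]
        for s in(10,60,100):
            c,c2=proj(n,[p+s*ax,p+(s+1)*ax]); d=(c2-c)/np.linalg.norm(c2-c); e=proj(n,[P1+s*A1])[0]-c; res.append(round(float(e@[-d[1],d[0]]),2))
        print(lab,res)
E
```

```text
side
[[ 10.   -4.3   4.1  -0.1   8.4]
 [ 14.   -3.8   4.3   0.2   8.1]
 [ 18.   -4.    3.7  -0.2   7.7]
 [ 22.   -4.6   4.1  -0.3   8.7]
 [ 26.   -4.6   3.3  -0.7   7.9]
 [ 30.   -4.1   3.2  -0.5   7.3]
 [ 34.   -4.7   4.6  -0.1   9.3]
 [ 38.   -4.3   3.2  -0.6   7.5]
 [ 42.   -4.2   3.5  -0.4   7.7]
 [ 46.   -4.4   4.   -0.2   8.4]
 [ 50.   -4.6   4.4  -0.1   9. ]
 [ 54.   -4.6   4.9   0.1   9.5]
 [ 58.   -4.1   4.3   0.1   8.4]
 [ 78.  -12.    6.3  -2.9  18.3]
 [ 82.  -12.    6.   -3.   18. ]
 [ 86.  -12.    6.4  -2.8  18.4]
 [ 90.  -12.    6.   -3.   18. ]
 [ 94.  -12.    6.3  -2.9  18.3]
 [ 98.  -12.    5.7  -3.2  17.7]]
t1 [0.03, 0.16, 0.27]
a1 [-0.62, -0.75, -0.85]
top
[[14.  -4.   0.3 -1.9  4.3]
 [18.  -4.6  4.4 -0.1  9. ]
 [22.  -4.5  4.6  0.   9.1]
 [26.  -4.3  4.8  0.2  9.1]
 [30.  -4.1  4.7  0.3  8.8]
 [34.  -4.   3.3 -0.4  7.3]
 [38.  -4.5  3.3 -0.6  7.8]
 [42.  -4.6  3.4 -0.6  8. ]
 [46.  -4.4  2.8 -0.8  7.2]
 [50.  -4.2  2.9 -0.7  7.1]
 [54.  -4.5  3.1 -0.7  7.6]
 [58.  -5.   3.3 -0.9  8.3]
 [78.  -6.   6.2  0.1 12.2]
 [82.  -5.8  6.4  0.3 12.2]
 [86.  -5.6  6.6  0.5 12.2]
 [90.  -5.5  6.8  0.6 12.3]
 [94.  -5.5  6.7  0.6 12.2]
 [98.  -6.1  6.2  0.  12.3]]
t1 [0.01, 0.06, 0.11]
a1 [-0.77, -0.91, -1.02]
```

The silhouette hardly depends on tilt, so I'll go by the depth fits and the arm's own readings: tilt about 54.3°, swing about 22.85°. The arm gave way by about 1 mm during the last correction. I'll do one more regrasp with a slightly larger command.

```bash
python3 -m handwheel '[[0,0,0.01,0,7,0,0.085],[0,0,0.02,0,7,0,0.085],[0,0,0.02,0,7,0,0.085],[0,0,0.02,0,6.7,0,0.085],[0,0,0.02,0,6.7,0,0.085],[0,0,0.02,0,6.7,0,0.085],[0,0,0.01,0,6.7,0,0.085],[0,0,0.01,0,6.7,0,0.085]]' |head -3
python3 -m handwheel '[[0,0,0,0,0,0,0.085],[0,0,0,0,0,0,0.085]]' |head -3
python3 -c "
from aim import *; rem(22.85,54.3)"
```

```text
time: 15.85
tool_pos: [672.4, -86.9, 191.9]
tcp_rot: [180.0, -54.9, 112.5]
time: 16.02
tool_pos: [671.7, -86.9, 187.7]
tcp_rot: [-179.5, -54.7, 112.0]
 shift mm [13.1  1.  94.8] turn [ 0.14 -0.39 -0.47]
[-27.4  57.4  39.6  38.8 123.4 -40. ]
```

```bash
python3 -m handwheel '[[0.007,0.0005,0.015,0,-0.4,-0.4,0.085],[0.006,0.0005,0.02,0,0,0,0.085],[0,0,0,0,0,0,0.085],[0,0,0,0,0,0,0.085]]' |head -3
python3 -c "
from aim import *; rem(22.85,54.3)"
```

```text
time: 16.35
tool_pos: [660.6, -52.0, 186.3]
tcp_rot: [179.1, -53.7, 113.6]
 shift mm [-5.8 -2.4 64.3] turn [0.27 0.57 0.46]
[-25.5  52.   47.8  38.2 119.4 -41.5]
```

```bash
python3 -m handwheel '[[-0.005,-0.002,0.02,0.2,0.5,0.4,0.085],[0,0,0.02,0,0,0,0.085],[0,0,0.012,0,0,0,0.085],[0,0,0.012,0,0,0,0.085],[0,0,0,0,0,0,0.085],[0,0,0,0,0,0,0.085]]' |head -4
python3 -c "
from aim import *; rem(22.85,54.3)"
```

```text
time: 16.85
tool_pos: [640.0, -8.8, 143.5]
tcp_rot: [180.0, -54.4, 112.8]
ft_force: [1.3, -0.9, -0.7]
 shift mm [0.4 0.2 0.5] turn [ 0.11 -0.11 -0.04]
[-23.4  49.2  57.   37.9 113.5 -43.5]
```

```bash
python3 -m handwheel '[[0,0,0,0,0,0,0.05],[0,0,0,0,0,0,0.05],[0,0,0,0,0,0,0.05],[0,0,0,0,0,0,0.04],[0,0,0,0,0,0,0.04],[0,0,0,0,0,0,0.04],[0,0,0,0,0,0,0.04],[0,0,0,0,0,0,0.04]]' 30
python3 -m handwheel '[[0.0001,0.001,-0.0019,0,-1.2,0,0.04],[0,0.001,-0.0018,0,-1.2,0,0.04],[0,0,0,0,0,0,0.04],[0,0,0,0,0,0,0.04],[0,0,0,0,0,0,0.04]]'
python3 -m handwheel '[[0,0,0,0,0,0,0.06],[0,0,0,0,0,0,0.085],[0,0,0,0,0,0,0.085],[0,0,0,0,0,0,0.085],[0,0,0,0,0,0,0.085],[0,0,0,0,0,0,0.085]]' | head -3
python3 -m handwheel '[[0,0,-0.02,0,0,0,0.085],[0,0,-0.025,0,0,0,0.085],[0,0,-0.025,0,0,0,0.085],[0,0,-0.02,0,-6,0,0.085],[0,0,-0.02,0,-6.5,0,0.085],[0,0,-0.02,0,-6.5,0,0.085],[0,0,-0.02,0,-6.5,0,0.085],[0,0,-0.02,0,-6.5,0,0.085]]' |head -2
python3 -m handwheel '[[0,0,-0.02,0,-7,0,0.05],[0,0,-0.02,0,-7,0,0],[0,0,-0.02,0,-7,0,0],[0,0,-0.01,0,0,0,0],[0,0,0,0,0,0,0],[0,0,0,0,0,0,0]]' |head -3
python3 - <<'E'
from aim import *
a,b=shots()
for k in(a,b,a+b): fitc(k,(23,53)); fit(k,(23,53))
np.savez("after.npz",I=a[0][1])
s=r.sense(); print(s["joint_pos"].round(1),s["tool_pos"].round(1),s["tcp_rot"].round(1))
# toggle tip now: out/height in lamp plane; target tool pose for the push
to(np.r_[post+102*np.array([np.sin(np.radians(23.1)),-np.cos(np.radians(23.1))]),345],DN(113.1),"above toggle back")
E
```

```text
time: 17.52
tool_pos: [639.6, -9.1, 141.8]
tcp_rot: [-179.9, -54.6, 112.6]
ft_force: [3.7, -5.3, 3.7]
finger_gap: 43.5
grip_force: 29.9
time: 17.93
tool_pos: [641.3, -10.0, 143.0]
tcp_rot: [-179.7, -52.3, 112.5]
ft_force: [-4.4, 1.2, -0.6]
finger_gap: 43.0
grip_force: 31.5
time: 18.43
tool_pos: [642.1, -10.4, 143.6]
tcp_rot: [-179.8, -52.2, 112.5]
time: 19.1
tool_pos: [688.4, -121.1, 263.8]
time: 19.6
tool_pos: [693.2, -131.7, 330.6]
tcp_rot: [-179.9, 0.6, 112.7]
442 az,tilt [23.02 54.68] want 23.18 52.81 hit [678.5 -97.6   5. ]
n [148 150 144] rms 1.61 p [621.   39.6 212.4] az,tilt [21.82 53.45] hit [ 678.1 -103.1    5. ] want [23.07 52.47]
715 az,tilt [23.09 54.  ] want 23.18 52.81 hit [ 680.3 -100.9    5. ]
n [238 240 237] rms 2.06 p [620.9  39.6 213.1] az,tilt [22.31 53.15] hit [ 680.1 -104.7    5. ] want [23.1  52.56]
1157 az,tilt [23.06 54.3 ] want 23.18 52.81 hit [679.5 -99.5   5. ]
n [148 150 144 238 240 237] rms 1.92 p [620.9  39.6 212.8] az,tilt [22.16 53.25] hit [ 679.4 -104.1    5. ] want [23.1  52.51]
[-14.7  23.4  58.5  -0.6  98.  -37.4] [ 692.9 -132.8  328.1] [-179.7    0.6  112.6]
above toggle back shift mm [214.6  -0.9 -19.1] turn [-0.27  0.6  -0.49]
```

The aim is now within about 5 mm of the bowl's middle. Next the toggle: I move over the lamp with closed fingers to a point behind the paddle.

```bash
python3 -m handwheel '[[0,0,-0.019,-0.3,0.6,-0.5,0],[0.031,0,0,0,0,0,0],[0.031,0,0,0,0,0,0],[0.031,0,0,0,0,0,0],[0.031,0,0,0,0,0,0],[0.031,0,0,0,0,0,0],[0.031,0,0,0,0,0,0],[0.0286,0,0,0,0,0,0]]' | head -3
python3 -m handwheel '[[0,0,0,0,0,0,0],[0,0,0,0,0,0,0],[0,0,0,0,0,0,0]]'
python3 -c "
from aim import *
to(np.r_[post+98*np.array([np.sin(np.radians(23.1)),-np.cos(np.radians(23.1))]),293],DN(113.1))"
```

```text
time: 20.57
tool_pos: [607.8, 66.8, 348.2]
tcp_rot: [179.9, 0.1, 113.2]
time: 20.82
tool_pos: [608.8, 65.2, 348.5]
tcp_rot: [179.9, 0.2, 113.2]
ft_force: [0.1, -0.4, 0.5]
finger_gap: -0.2
grip_force: 0.0
 shift mm [ 3.9  0.5 55.5] turn [0.14 0.15 0.09]
```

```bash
python3 -m handwheel '[[0.004,0,0.01,0,0,0,0],[0,0,0.012,0,0,0,0],[0,0,0.012,0,0,0,0],[0,0,0.012,0,0,0,0],[0,0,0.009,0,0,0,0],[0,0,0,0,0,0,0],[0,0,0,0,0,0,0]]'
python3 - <<'E'
from aim import *
to(np.r_[post+98*np.array([np.sin(np.radians(23.1)),-np.cos(np.radians(23.1))]),293],DN(113.1))
I2,D2=r.snapshot("side"); I,D=r.snapshot("top")
cv2.imwrite("pics/e.png",np.hstack([cv2.resize(I2[120:200,215:285],(438,500)),cv2.resize(I[150:200,190:220],(300,500))]))
E
```

```text
time: 21.4
tool_pos: [606.8, 69.0, 292.6]
tcp_rot: [179.9, 0.1, 113.2]
ft_force: [0.3, 0.2, 0.4]
finger_gap: 0.1
grip_force: 0.0
 shift mm [-0.6  1.  -0.4] turn [0.06 0.11 0.08]
```

View pics/e.png

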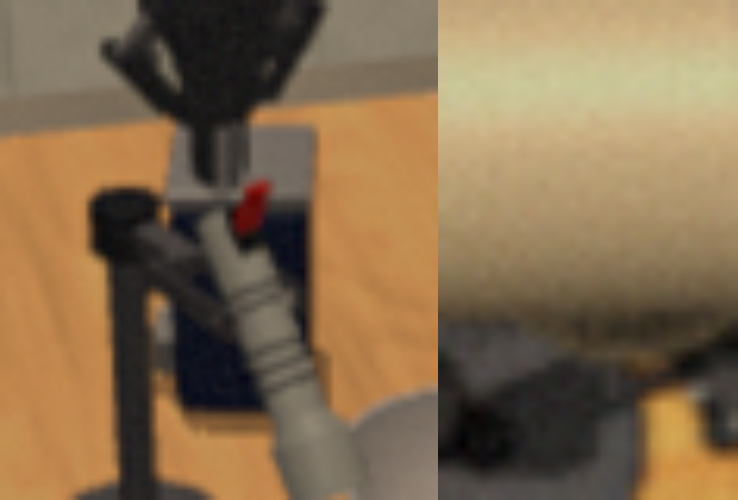

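The picture shows the closed fingertips just above the tail and behind the red paddle, touching nothing. Now I push outwards.

```bash
python3 -m handwheel '[[-0.004,0.001,0,0,0,0,0],[-0.004,0,0,0,0,0,0],[-0.004,0,0,0,0,0,0],[-0.004,0,0,0,0,0,0],[-0.004,0,0,0,0,0,0],[0,0,0,0,0,0,0]]'
python3 -m handwheel '[[-0.004,0,0,0,0,0,0],[-0.004,0,0,0,0,0,0],[-0.004,0,0,0,0,0,0],[-0.004,0,0,0,0,0,0],[0,0,0,0,0,0,0]]'
```

```text
time: 22.0
tool_pos: [616.4, 50.5, 294.0]
tcp_rot: [179.8, 0.2, 113.2]
ft_force: [-0.4, 0.1, 0.6]
finger_gap: -0.2
grip_force: 0.0
time: 22.42
tool_pos: [622.7, 35.6, 294.0]
tcp_rot: [179.8, 0.2, 113.2]
ft_force: [-0.5, 0.1, 0.1]
finger_gap: -0.1
grip_force: 0.1
```

```bash
python3 -m handwheel '[[-0.003,0,0.003,0,0,0,0],[-0.002,0,0.003,0,0,0,0],[0,0,0.003,0,0,0,0],[0,0,0.002,0,0,0,0],[0,0,0,0,0,0,0]]'
python3 -m handwheel '[[0,0,0.001,0,0,0,0],[0,0,0.001,0,0,0,0],[0,0,0,0,0,0,0]]'
```

```text
time: 22.83
tool_pos: [624.4, 31.6, 282.7]
tcp_rot: [179.8, 0.2, 113.2]
ft_force: [-0.6, -0.7, 0.7]
finger_gap: 0.2
grip_force: 0.0
time: 23.08
tool_pos: [624.5, 31.8, 282.3]
tcp_rot: [179.8, 0.2, 113.2]
ft_force: [-2.9, -1.1, 6.3]
finger_gap: 0.3
grip_force: 3.2
```

The force rose to about 6 N at the expected end-stop height. I'll lift straight up, clear the area and check.

```bash
python3 -m handwheel '[[0,0,-0.015,0,0,0,0],[0,0,-0.02,0,0,0,0],[0,0,-0.02,0,0,0,0],[-0.025,0,-0.015,0,0,0,0],[-0.03,0,0,0,0,0,0],[-0.03,0,0,0,0,0,0],[-0.03,0,0,0,0,0,0],[-0.03,0,0,0,0,0,0]]' | head -4
python3 -m handwheel '[[-0.03,0,0,0,0,0,0],[-0.03,0,0,0,0,0,0],[-0.02,0,0,0,0,0,0],[0,0,0,0,0,0,0],[0,0,0,0,0,0,0],[0,0,0,0,0,0,0]]' | head -4
python3 - <<'E'
from mid import *
a,b=shots()
for k in(a,b,a+b): fitc(k,(23,53)); fit(k,(23,53))
for c,n in((a,"top"),(b,"side")):
    R=[]
    for P,I in c:
        h=cv2.cvtColor(I,cv2.COLOR_BGR2HSV); v,u=np.mgrid[:384,:512]; k=(h[...,1]>150)&((h[...,0]<8)|(h[...,0]>172))&(abs(u-230)<30)&(abs(v-168)<35); R.append(P[k&(P[...,2]>200)])
    q=np.vstack(R); hh=np.array([np.sin(np.radians(23)),-np.cos(np.radians(23))]); o=(q[:,:2]-post)@hh; print(n,len(q),"out",np.percentile(o,[5,50,95]).round(),"z",np.percentile(q[:,2],[5,50,95]).round())
cv2.imwrite("pics/f.png",np.hstack([cv2.resize(a[0][1][120:220,165:305],(490,350)),cv2.resize(b[0][1][130:200,215:275],(300,350))]))
E
```

```text
time: 23.75
tool_pos: [681.6, -102.1, 351.2]
tcp_rot: [179.8, 0.1, 113.2]
ft_force: [0.5, 0.3, 0.3]
time: 24.25
tool_pos: [712.6, -174.2, 351.1]
tcp_rot: [179.8, 0.1, 113.2]
ft_force: [0.1, 0.5, -0.3]
416 az,tilt [22.97 54.53] want 23.18 52.81 hit [678.6 -98.5   5. ]
n [137 139 140] rms 1.67 p [620.5  39.4 212.8] az,tilt [22.39 53.47] hit [ 679.2 -102.9    5. ] want [23.24 52.51]
715 az,tilt [23.05 53.84] want 23.18 52.81 hit [ 680.5 -101.8    5. ]
n [239 239 237] rms 2.14 p [620.9  39.6 213.5] az,tilt [22.18 53.18] hit [ 679.8 -105.     5. ] want [23.1  52.61]
1131 az,tilt [23.01 54.14] want 23.18 52.81 hit [ 679.6 -100.4    5. ]
n [137 139 140 239 239 237] rms 2.0 p [620.7  39.5 213.2] az,tilt [22.24 53.3 ] hit [ 679.5 -104.1    5. ] want [23.16 52.56]
top 167 out [117. 131. 146.] z [257. 262. 267.]
side 82 out [113. 127. 146.] z [260. 263. 265.]
```

View pics/f.png

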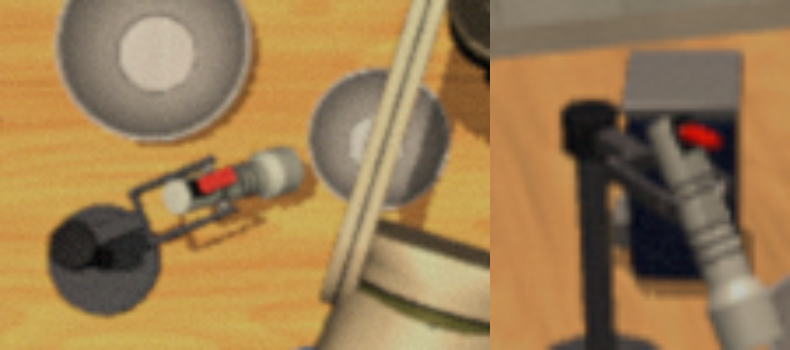

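The red paddle now lies horizontally outwards, reaching 146 mm out at about 262 mm height, so it is fully forward. The aim did not move (about 5 mm off the bowl's middle), the bowls look untouched, and the robot is clear. I'm handing in.

```bash
python3 -c "
from bench import r; print(r.hand_in())"
```

```text
the job is handed in; nothing more can be done
None
```

The job is handed in at about 25 s: the flashlight points about 5 mm from the middle of the 140 mm steel bowl by my camera fits, and only after aiming was its red toggle pushed fully forward, with no contact made with the bowls, dispenser or launcher.

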